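# Steady the arepa pressing slab

## Robot

A 7-joint arm with a two-finger parallel gripper is mounted at the origin on the work surface. World frame = base frame: x ahead of the robot, y to its left, z up, the work surface at z = 0. Lengths are in m, angles in rad, forces in N, time in s.
With the tool pointing down it reaches from about 0.425 to 0.875 m from the base axis. Payload 4.7 kg.
Tool frame: the origin (TCP) lies at the centre of the arm's flange, where the gripper is bolted on; the fingertips stand 182 mm ahead of it and the grasp point (between the pads) lies ahead of it (ctrl.hold_point_z is the z of the grasp point in the tool frame, in m); z points along the fingers, y is the direction in which the jaws open and shut (so a half turn about z gives the same grasp; the last joint's range is limited). The gripper opens to 87 mm and grips with 3 to 60 N. Pads are 19 mm wide; open, the fingers measure 117 mm over their backs; the gripper's body (75 mm by 190 mm) begins 51 mm behind the grasp point.
Start: joints at [1.355, 0.321, -0.07, 1.45, 0.023, 1.371, -0.057], TCP at [0.148, -0.633, 0.405] pointing down, gripper open.
Joint ranges: [-2.86, 2.86], [-0.3, 2.09], [-1.38, 1.24], [0.06, 2.45], [-1.56, 4.7], [0.09, 2.05], [-2.69, 2.69]. Speed limits (rad/s): [2.57, 2.57, 3.14, 3.14, 3.14, 3.14, 3.14].

## Interface

Orientations are given as a rotation vector (axis times angle).
In Python, from bench import get_state, imaging, workorder, ctrl gives the robot as it stands.
- The arm moves only by the tool step_arm, never from a script. Its argument "increments" is a list of rows, each an object of numbers: "claw": the opening, from 0 (shut) to 1 (fully open); "tx", "ty", "tz": the shift along the tool's x, y, z in m; "spin": the turn about the tool's z in degrees. A call has 1 to 8 rows; each row is the pose to reach, as a shift and turn from the pose commanded when the call began, along the tool's axes at that moment; what a row does not reach only later rows make up. A row lasts 1/12 s, in which the tool goes at most 41.7 mm and 7.16 degrees, less where a joint would pass 70% of its speed; a pose out of reach is approached as far as the arm can. A call with a gripper value outside its range is refused whole. The fingers move at their own pace and stop on an object; "force" is the grip in N (left out, the last holds). Time passes only in rows, so rows that repeat a pose let the fingers close. It gives the time, the measured TCP pose, the force and the opening at its end, in the units of the state.
- get_state(): the state, without advancing time (a new reading comes with each control period).
- imaging.get_image(name): name is "scene" or "top"; returns the picture (420x560x3 uint8, blue, green, red); there is no depth.
- imaging.camera_params(name): a dict with "intrinsics" (3x3 intrinsics, pixels), "camera_from_world" (4x4, takes a point from world to camera coordinates). Camera axes: x right, y down, z forward; pixel columns grow to the right and rows downward; lengths in m; the calibration is good to about 2 mm. A picture is of the moment at which its call begins. camera_params takes no time and is no camera call.
- workorder.close_job(): hands the job in, once; it reports no verdict.
The state is a dict: "time": time; "joint_positions": joint angles; "qd": joint speeds; "joint_torque": joint torques, N m; "position": TCP position; "tool_rot": TCP orientation; "ft_force": force on the tool from outside, world axes, zero at the start; "torque": the same for the moment, N m; "grip_width": opening from 0.0 (shut) to 1.0 (fully open).
Only numpy, scipy, OpenCV 4.12 (cv2) and the standard library are available. Lean on these libraries where they do the work, as an engineer would, in place of code of your own. Each camera call takes 0.05 s, during which the arm holds its last target. There are 200 camera calls.

## Task

The stone pressing slab next to the hob rocks at its front corners because its two orange hand screws do not reach the counter. Turn each screw down gently, by feel, until the slab stands steady with all five of its feet carrying a fair share of the weight (screwed too far, the front middle foot is lifted off); do not jack the screws hard, lean on the slab or shove it out of place. Then, with your hands off the steadied slab, set the wooden arepa flattener upright on the ring in the middle of the slab, let go, and leave the other things where they are.

Things in the scene. Friction and masses are not known exactly. Their poses are not given: they have to be found in the camera images.
- slab: pale marble slab, 280 (x) x 300 (y) x 14 mm, loose on the counter, about 2.3 kg (varies by 20 percent). Origin at its centre at counter level, z up; underside at z = 30 mm, top face at z = 44 mm. Its -x edge is the front, towards the robot. At first only its three fixed feet carry it.
- slab_centre (a point): centre of the slab's top face, 44 mm above the counter, inside a thin dark ring of 134 mm diameter where the flattener is to stand
- screw_left: left front hand screw at slab x = -110, y = +120 mm. Fluted round orange knob, 43 mm diameter, from 10 to 38 mm above the slab's top face; rubber foot below. Origin on the screw axis on the slab's top face; it does not turn with the knob. Clockwise from above lowers the foot 4 mm per radian (knob height stays). The foot starts 0.8 to 9.2 mm clear of the counter, unknown for each screw.
- screw_right: right front hand screw at slab x = -110, y = -120 mm, like the left. Thread friction 0.1 N m; it stays as left. All rubber feet give 1 mm per 8 N. Once the foot touches, it pushes the held knob up by 13 to 32 N per further radian (least in a yielding hand); let go, the corner rises and some 12 N per radian past the touch stays on the foot. A fair share is about 3 N per screw foot (0.25 to 0.3 rad past the touch).
- grip_left (a point): point on the left knob's axis at mid-height of the knob (24 mm above the slab's top face), where it is gripped from above
- grip_right (a point): the same point of the right knob
- foot_front: fixed rubber foot under the middle of the slab's front edge (slab x = -110, y = 0), 26 mm diameter; origin at its underside
- foot_back_left: fixed rubber foot under the slab's back left corner (slab x = +110, y = +120 mm); origin at its underside
- foot_back_right: fixed rubber foot under the slab's back right corner (slab x = +110, y = -120 mm); origin at its underside
- flattener: wooden arepa flattener standing on the counter: disc 110 mm diameter, 18 mm thick, with an upright round handle 32 mm in diameter from 34 to 90 mm above its underside (a 20 mm neck below it); 0.25 kg. Origin at the centre of its underside, z up. It stands to one side of the slab; the salt jar is on the other side.
- flattener_grip (a point): point on the axis of the flattener's handle, 66 mm above its underside
- salt_jar: blue ceramic jar with a wooden lid, 72 mm diameter, 110 mm tall; leave alone
- saucer_low: lower of two stacked white saucers, 140 mm diameter, 17 mm thick; leave alone
- saucer_top: upper saucer; leave alone
- clip: red spring clip, 75 mm long, lying flat; leave alone
- mug: terracotta mug, 80 mm diameter, 90 mm tall; leave alone
- counter: the speckled grey counter, top at z = 0

How it is judged:
By the outcome, as a careful person would: the job done as asked, in the order asked, and still so for the second after the job is handed in, with the robot touching nothing.
It also fails if it takes over 72 s, if anything falls off the work surface, if the arm or the gripper's body presses on something with over 40 N, if the wrist force passes 120 N, or if a joint passes its speed limit or range.

## Working session

There is one attempt and no reset: what is moved stays moved. The work goes in short steps, Python scripts to look and compute and a tool call to move; the robot and the scene stay as the last step left them, time stands still between calls to the robot, and variables do not carry over. Pictures are saved under pics/ and viewed, on a budget of 10 in all, crops included, one or two more only if the job needs it, and the job is handed in when it is done.

Besides the shell and the picture viewer there is one more tool, called after "Request:" by a JSON object that holds its "fn" and its "kwargs", one argument or row to a line. step_arm: Moves the arm, as the interface text tells. Its arguments: {"type":"object","properties":{"increments":{"type":"array"},"force":{"type":"number"}},"required":["increments"]}

```bash
mkdir -p pics; ls; python3 - <<'E'
from bench import get_state, imaging, ctrl
import cv2
print(get_state()); print(ctrl.hold_point_z, [a for a in dir(ctrl) if a[0]!='_'])
for n in("scene","top"):
    cv2.imwrite(f"pics/{n}0.png",imaging.get_image(n)); print(imaging.camera_params(n))
E
```

```text
pics
{'time': 0.0, 'joint_positions': array([ 1.35509987,  0.32182305, -0.07007548,  1.45169242,  0.02259458,
        1.37079225, -0.05689257]), 'qd': array([-6.68416091e-04,  1.38402001e-03,  1.16267435e-03, -1.10441589e-03,
       -2.12924094e-03, -1.15807660e-03,  4.48952284e-05]), 'joint_torque': array([ 6.26011715e-04, -4.91288638e+01, -4.03749514e-01, -3.12528777e+01,
       -6.40699826e-02,  4.38582385e-02,  1.98097073e-04]), 'position': array([ 0.14797312, -0.63271673,  0.40365232]), 'tool_rot': array([-3.11898375e+00, -3.59996147e-01,  4.97534584e-04]), 'ft_force': array([ 0.2103939 ,  0.54823732, -0.79994741]), 'torque': array([0.00931217, 0.01204307, 0.0330818 ]), 'grip_width': 0.9990970506912318}
0.1635 ['MotionError', 'hold_point_z']
{'intrinsics': array([[423.1166483 ,   0.        , 279.80998364],
       [  0.        , 423.1166483 , 213.1262011 ],
       [  0.        ,   0.        ,   1.        ]]), 'camera_from_world': array([[ 2.04595102e-01,  9.78845721e-01, -1.37761628e-03,
        -1.43324842e-01],
       [ 6.97981041e-01, -1.46876121e-01, -7.00892197e-01,
        -3.50680880e-01],
       [-6.86267667e-01,  1.42437561e-01, -7.13265890e-01,
         1.42407458e+00],
       [ 0.00000000e+00,  0.00000000e+00,  0.00000000e+00,
         1.00000000e+00]])}
{'intrinsics': array([[425.64035694,   0.        , 284.16902028],
       [  0.        , 425.64035694, 208.94110205],
       [  0.        ,   0.        ,   1.        ]]), 'camera_from_world': array([[-0.02083292, -0.99977016, -0.00506094,  0.05390426],
       [-0.99571007,  0.02120424, -0.09006578,  0.59262348],
       [ 0.09015239,  0.00316289, -0.99592296,  1.26761365],
       [ 0.        ,  0.        ,  0.        ,  1.        ]])}
```

View pics/top0.png

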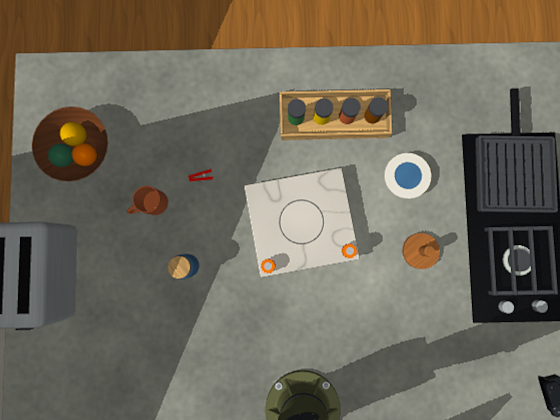

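View pics/scene0.png

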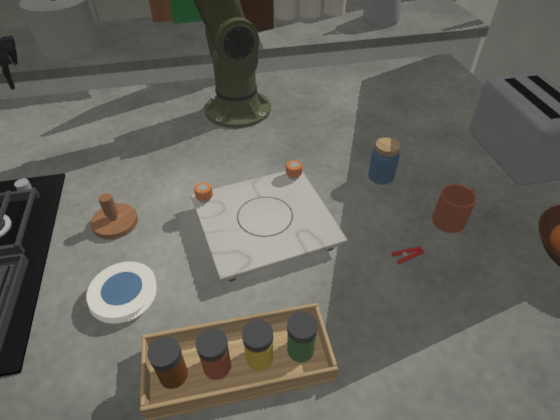

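The pictures show the slab at top px about (302,222), with knobs at (268,266) left and (349,250) right. The flattener is on the right at (422,250), the jar on the left at (183,266). I'll enlarge both views.

```bash
python3 - <<'E'
import cv2
t=cv2.imread("pics/top0.png");s=cv2.imread("pics/scene0.png")
cv2.imwrite("pics/t1.png",cv2.resize(t[155:285,240:450],(798,494),interpolation=cv2.INTER_CUBIC)) #3.8
cv2.imwrite("pics/s1.png",cv2.resize(s[150:280,80:350],(783,377),interpolation=cv2.INTER_CUBIC)) #2.9
E
```

```text
(no output)
```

View pics/t1.png

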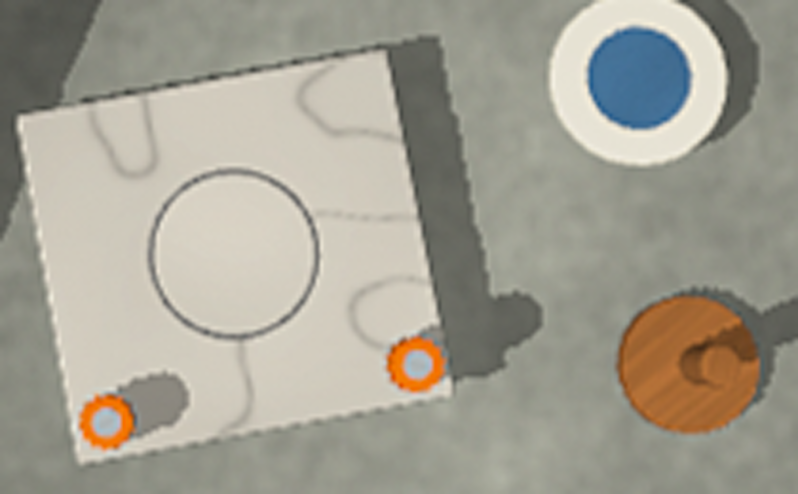

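View pics/s1.png

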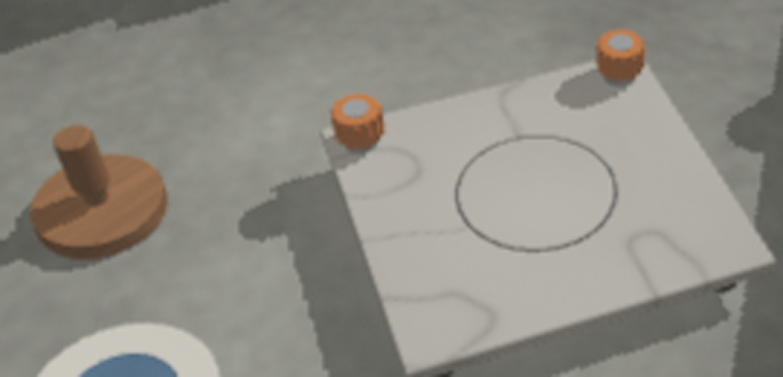

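t1 crop: knob tops at (107,422) and (417,364), ring centre (234,254), disc (689,364), handle top (717,365). s1 crop: knob tops (621,43) and (356,106), ring (536,193), handle top (74,137).

```bash
cat > h.py <<'E'
import numpy as np
from bench import imaging
def ray(n,uv,z):
    p=imaging.camera_params(n);T=p["camera_from_world"];R,t=T[:3,:3],T[:3,3]
    d=R.T@np.linalg.solve(p["intrinsics"],[*uv,1]);c=-R.T@t
    return (c+d*(z-c[2])/d[2])[:2]
def top(u,v,z): return ray("top",((u+.5)/3.8-.5+240,(v+.5)/3.8-.5+155),z)
def sc(u,v,z): return ray("scene",((u+.5)/2.9-.5+80,(v+.5)/2.9-.5+150),z)
E
python3 - <<'E'
from h import *
np.set_printoptions(precision=4,suppress=True)
L=[("kL",(107,422),(621,43),.082),("kR",(417,364),(356,106),.082),("ring",(234,254),(536,193),.044),("hand",(717,365),(74,137),.09),("disc",(689,364),(99,202),.018)]
P={}
for n,a,b,z in L:
    P[n]=(top(*a,z)+sc(*b,z))/2; print(n,top(*a,z),sc(*b,z))
C=[top(*p,.044) for p in [(18,117),(387,47),(452,394),(80,464)]]
print(C,np.mean(C,0))
# fit slab pose: 3 points
for src in (0,1):
    k=lambda n:[ (top,sc)[src](*(a if src==0 else b),z) for m,a,b,z in L if m==n][0]
    d=k("kL")-k("kR"); yaw=np.arctan2(-d[0],d[1]); Rm=np.array([[np.cos(yaw),-np.sin(yaw)],[np.sin(yaw),np.cos(yaw)]])
    print(np.degrees(yaw),np.linalg.norm(d),(k("kL")+k("kR"))/2+Rm@[.11,0])
e=C[0]-C[1];f=C[3]-C[2];print(np.degrees(np.arctan2(-(e+f)[0],(e+f)[1])))
from scipy.spatial.transform import Rotation as Ro
from bench import get_state
s=get_state();print(Ro.from_rotvec(s["tool_rot"]).as_matrix())
E
```

```text
kL [0.4258 0.0918] [0.4256 0.0943]
kR [ 0.4646 -0.1442] [ 0.4611 -0.1421]
ring [ 0.5533 -0.0088] [ 0.5557 -0.007 ]
hand [ 0.4592 -0.3688] [ 0.461  -0.3677]
disc [ 0.4594 -0.3704] [ 0.465  -0.3675]
[array([0.6659, 0.1599]), array([ 0.7158, -0.1347]), array([ 0.4403, -0.1763]), array([0.3922, 0.115 ])] [ 0.5535 -0.009 ]
9.338330358627811 0.2391668003902546 [ 0.5537 -0.0084]
8.539674780024603 0.23903789052907784 [ 0.5522 -0.0075]
9.499205891052606
[[ 0.9737  0.2279 -0.0005]
 [ 0.2279 -0.9737  0.0016]
 [-0.0001 -0.0017 -1.    ]]
```

Request:
{"fn": "step_arm", "kwargs": {
  "increments": [
    {"claw":1,"tx":0.02,"ty":-0.019,"tz":0.005,"spin":-7},
    {"tx":0.046,"ty":-0.045,"tz":0.01,"spin":-14},
    {"tx":0.073,"ty":-0.071,"tz":0.018,"spin":-21},
    {"tx":0.1,"ty":-0.097,"tz":0.025,"spin":-28},
    {"tx":0.127,"ty":-0.123,"tz":0.03,"spin":-35},
    {"tx":0.154,"ty":-0.149,"tz":0.038,"spin":-42},
    {"tx":0.181,"ty":-0.175,"tz":0.045,"spin":-49},
    {"tx":0.209,"ty":-0.202,"tz":0.05,"spin":-56}
  ],
  "force": 12
}}

```text
invalid input at $.increments[1]: expected keys claw, tx, ty, tz, spin
```

Request:
{"fn": "step_arm", "kwargs": {
  "increments": [
    {"tx":0.036,"ty":0.008,"tz":0.006,"spin":-7},
    {"tx":0.072,"ty":0.015,"tz":0.012,"spin":-14},
    {"tx":0.108,"ty":0.023,"tz":0.018,"spin":-21},
    {"tx":0.144,"ty":0.03,"tz":0.025,"spin":-28},
    {"tx":0.18,"ty":0.038,"tz":0.03,"spin":-35},
    {"tx":0.216,"ty":0.045,"tz":0.038,"spin":-42},
    {"tx":0.252,"ty":0.053,"tz":0.045,"spin":-49},
    {"tx":0.285,"ty":0.06,"tz":0.05,"spin":-56}
  ]
}}

```text
invalid input at $.increments[0]: expected keys claw, tx, ty, tz, spin
```

Request:
{"fn": "step_arm", "kwargs": {
  "increments": [
    {"spin":-7},
    {"spin":-14},
    {"spin":-21},
    {"spin":-28},
    {"spin":-35},
    {"spin":-38},
    {"spin":-38},
    {"spin":-38}
  ]
}}

```text
invalid input at $.increments[0]: expected keys claw, tx, ty, tz, spin
```

```bash
cat >> h.py <<'E'
from bench import get_state
from scipy.spatial.transform import Rotation as Ro
def go(x,y,gz):
    "tool-frame shift to bring the grasp point to x,y,gz"
    s=get_state();R=Ro.from_rotvec(s["tool_rot"]).as_matrix()
    g=s["position"]+R[:,2]*0.1635
    print("t",round(s["time"],2),"g",g.round(4),"yaw",np.degrees(np.arctan2(R[1,0],R[0,0])).round(2),"zax",R[:,2].round(4),"j",s["joint_positions"].round(2))
    print("shift",(R.T@(np.array([x,y,gz])-g)).round(4),"f",s["ft_force"].round(2),"m",s["torque"].round(3),"w",s["grip_width"])
E
cat > model.py <<'E'
import numpy as np
from scipy.optimize import nnls,root
P=np.array([[-.11,.12],[-.11,-.12],[-.11,0],[.11,.12],[.11,-.12]])
def eq(e,W=22.6):  # e: extension of left,right relative to fixed feet plane (mm)
    ext=np.array([e[0],e[1],0,0,0.])
    A=np.c_[np.ones(5),P/.11]
    F=lambda q: 8*np.maximum(0,ext-A@q)
    q=root(lambda q:(A.T@F(q))-np.array([W,0,0]),[-1,0,0.]).x
    return F(q),q
if __name__=="__main__":
    F,q=eq([-50,-50]);print(F,q)
    A=np.c_[np.ones(5),P/.11]
    d=(A@q)[:2];print(d)   # touch when e = d
    for a in(0.5,.8,1.1,1.4): print(a,eq([-50,d[1]+a])[0].round(2))
    for r in(.8,1.0,1.1,1.2,1.4):
        e2=d[1]+r; 
        q1=eq([-50,e2])[1]; dl=(A@q1)[0]
        for l in(.8,1.,1.1,1.2): print(r,l,"gap shift",round(dl-d[0],2),eq([dl+l,e2])[0].round(2))
E
python3 model.py; python3 -c "
from h import *
go(.464,-.1438,.068)"
```

```text
[ 0.    0.   11.3   5.65  5.65] [-1.05937500e+00  3.53125000e-01 -8.05682695e-18]
[-1.4125 -1.4125]
0.5 [0.   1.6  9.7  6.45 4.85]
0.8 [0.   2.56 8.74 6.93 4.37]
1.1 [0.   3.52 7.78 7.41 3.89]
1.4 [0.   4.48 6.82 7.89 3.41]
0.8 0.8 gap shift 0.16 [2.67 2.03 6.61 5.33 5.97]
0.8 1.0 gap shift 0.16 [3.33 1.89 6.07 4.93 6.37]
0.8 1.1 gap shift 0.16 [3.67 1.83 5.81 4.73 6.57]
0.8 1.2 gap shift 0.16 [4.   1.76 5.54 4.53 6.77]
1.0 0.8 gap shift 0.2 [2.67 2.67 5.97 5.65 5.65]
1.0 1.0 gap shift 0.2 [3.33 2.53 5.43 5.25 6.05]
1.0 1.1 gap shift 0.2 [3.67 2.47 5.17 5.05 6.25]
1.0 1.2 gap shift 0.2 [4.   2.4  4.9  4.85 6.45]
1.1 0.8 gap shift 0.22 [2.67 2.99 5.65 5.81 5.49]
1.1 1.0 gap shift 0.22 [3.33 2.85 5.11 5.41 5.89]
1.1 1.1 gap shift 0.22 [3.67 2.79 4.85 5.21 6.09]
1.1 1.2 gap shift 0.22 [4.   2.72 4.58 5.01 6.29]
1.2 0.8 gap shift 0.24 [2.67 3.31 5.33 5.97 5.33]
1.2 1.0 gap shift 0.24 [3.33 3.17 4.79 5.57 5.73]
1.2 1.1 gap shift 0.24 [3.67 3.11 4.53 5.37 5.93]
1.2 1.2 gap shift 0.24 [4.   3.04 4.26 5.17 6.13]
1.4 0.8 gap shift 0.28 [2.67 3.95 4.69 6.29 5.01]
1.4 1.0 gap shift 0.28 [3.33 3.81 4.15 5.89 5.41]
1.4 1.1 gap shift 0.28 [3.67 3.75 3.89 5.69 5.61]
1.4 1.2 gap shift 0.28 [4.   3.68 3.62 5.49 5.81]
t 0.1 g [ 0.1479 -0.6325  0.2403] yaw 13.17 zax [-5.0e-04  1.6e-03 -1.0e+00] j [ 1.36  0.32 -0.07  1.45  0.02  1.37 -0.06]
shift [ 0.4191 -0.4035  0.1729] f [ 0.2  -0.74 -0.48] m [0.034 0.014 0.014] w 1.0018749368443425
```

Request:
{"fn": "step_arm", "kwargs": {
  "increments": [
    {"claw":1,"tx":0.02,"ty":-0.019,"tz":0.005,"spin":-7},
    {"claw":1,"tx":0.046,"ty":-0.045,"tz":0.01,"spin":-14},
    {"claw":1,"tx":0.073,"ty":-0.071,"tz":0.018,"spin":-21},
    {"claw":1,"tx":0.1,"ty":-0.097,"tz":0.025,"spin":-28},
    {"claw":1,"tx":0.127,"ty":-0.123,"tz":0.03,"spin":-35},
    {"claw":1,"tx":0.154,"ty":-0.149,"tz":0.038,"spin":-42},
    {"claw":1,"tx":0.181,"ty":-0.175,"tz":0.045,"spin":-49},
    {"claw":1,"tx":0.209,"ty":-0.202,"tz":0.05,"spin":-56}
  ],
  "force": 12
}}

```text
time: 0.77
position: [0.3058, -0.3869, 0.3538]
tool_rot: [-2.581, -1.79, 0.001]
ft_force: [0.8, -0.3, -0.1]
grip_width: 0.999
```

Request:
{"fn": "step_arm", "kwargs": {
  "increments": [
    {"claw":1,"tx":0.036,"ty":0.008,"tz":0.006,"spin":-7},
    {"claw":1,"tx":0.072,"ty":0.015,"tz":0.012,"spin":-14},
    {"claw":1,"tx":0.108,"ty":0.023,"tz":0.018,"spin":-21},
    {"claw":1,"tx":0.144,"ty":0.03,"tz":0.025,"spin":-28},
    {"claw":1,"tx":0.18,"ty":0.038,"tz":0.03,"spin":-35},
    {"claw":1,"tx":0.216,"ty":0.045,"tz":0.038,"spin":-42},
    {"claw":1,"tx":0.252,"ty":0.053,"tz":0.045,"spin":-49},
    {"claw":1,"tx":0.285,"ty":0.06,"tz":0.05,"spin":-56}
  ]
}}

```text
time: 1.43
position: [0.4634, -0.1414, 0.3041]
tool_rot: [-1.437, -2.793, 0.0]
ft_force: [-0.3, -0.0, -0.1]
grip_width: 1.0
```

Request:
{"fn": "step_arm", "kwargs": {
  "increments": [
    {"claw":1,"tx":0,"ty":0,"tz":0,"spin":-7},
    {"claw":1,"tx":0,"ty":0,"tz":0,"spin":-14},
    {"claw":1,"tx":0,"ty":0,"tz":0,"spin":-21},
    {"claw":1,"tx":0,"ty":0,"tz":0,"spin":-28},
    {"claw":1,"tx":0,"ty":0,"tz":0,"spin":-35},
    {"claw":1,"tx":0,"ty":0,"tz":0,"spin":-38},
    {"claw":1,"tx":0,"ty":0,"tz":0,"spin":-38},
    {"claw":1,"tx":0,"ty":0,"tz":0,"spin":-38}
  ]
}}

```text
time: 2.1
position: [0.4628, -0.1436, 0.3045]
tool_rot: [-0.463, -3.107, -0.0]
ft_force: [0.3, 0.4, 0.0]
grip_width: 1.002
```

```bash
python3 -c "
from h import *
go(.464,-.1438,.068)
import cv2
a=imaging.get_image('top');cv2.imwrite('pics/top1.png',cv2.resize(a[200:300,280:420],(784,560),interpolation=cv2.INTER_CUBIC))"
```

```text
t 2.1 g [ 0.4627 -0.1436  0.141 ] yaw 163.06 zax [-6.e-04  2.e-04 -1.e+00] j [ 0.91  0.09 -0.68  1.96  0.06  1.12  1.47]
shift [-0.0014  0.0002  0.073 ] f [0.28 0.38 0.03] m [ 0.063 -0.161  0.025] w 1.002172912621589
```

Request:
{"fn": "step_arm", "kwargs": {
  "increments": [
    {"claw":1,"tx":-0.001,"ty":0,"tz":0.025,"spin":0},
    {"claw":1,"tx":-0.001,"ty":0,"tz":0.05,"spin":0},
    {"claw":1,"tx":-0.001,"ty":0,"tz":0.065,"spin":0},
    {"claw":1,"tx":-0.001,"ty":0,"tz":0.073,"spin":0},
    {"claw":1,"tx":-0.001,"ty":0,"tz":0.073,"spin":0},
    {"claw":1,"tx":-0.001,"ty":0,"tz":0.073,"spin":0}
  ]
}}

```text
time: 2.65
position: [0.4641, -0.1439, 0.232]
tool_rot: [0.46, 3.108, 0.0]
ft_force: [-0.0, -0.6, 0.2]
grip_width: 0.999
```

Request:
{"fn": "step_arm", "kwargs": {
  "increments": [
    {"claw":0.55,"tx":0,"ty":0,"tz":0,"spin":0},
    {"claw":0.55,"tx":0,"ty":0,"tz":0,"spin":0},
    {"claw":0.55,"tx":0,"ty":0,"tz":0,"spin":0},
    {"claw":0.55,"tx":0,"ty":0,"tz":0,"spin":0}
  ],
  "force": 5
}}

```text
time: 2.98
position: [0.4642, -0.144, 0.2324]
tool_rot: [0.46, 3.107, -0.001]
ft_force: [0.4, -0.3, 0.3]
grip_width: 0.783
```

View pics/top1.png

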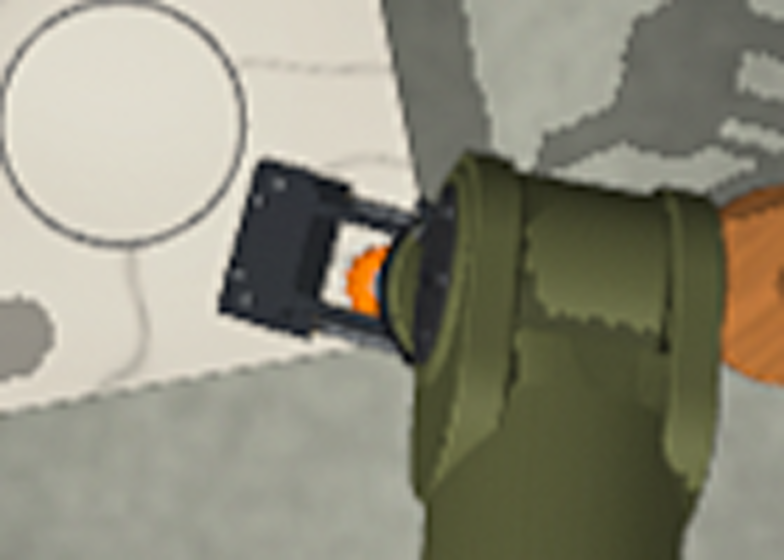

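```bash
python3 -c "
from h import *
go(.464,-.1438,.068)
import cv2
a=imaging.get_image('scene');cv2.imwrite('pics/s2.png',cv2.resize(a[120:240,160:320],(800,600),interpolation=cv2.INTER_CUBIC))"
```

```text
t 2.98 g [ 0.4644 -0.1441  0.0689] yaw 163.16 zax [ 1.1e-03 -9.0e-04 -1.0e+00] j [ 0.88  0.19 -0.67  2.02  0.15  0.97  1.4 ]
shift [0.0005 0.0002 0.0009] f [ 0.35 -0.3   0.26] m [ 0.054 -0.116  0.013] w 0.7826206921700714
```

View pics/s2.png

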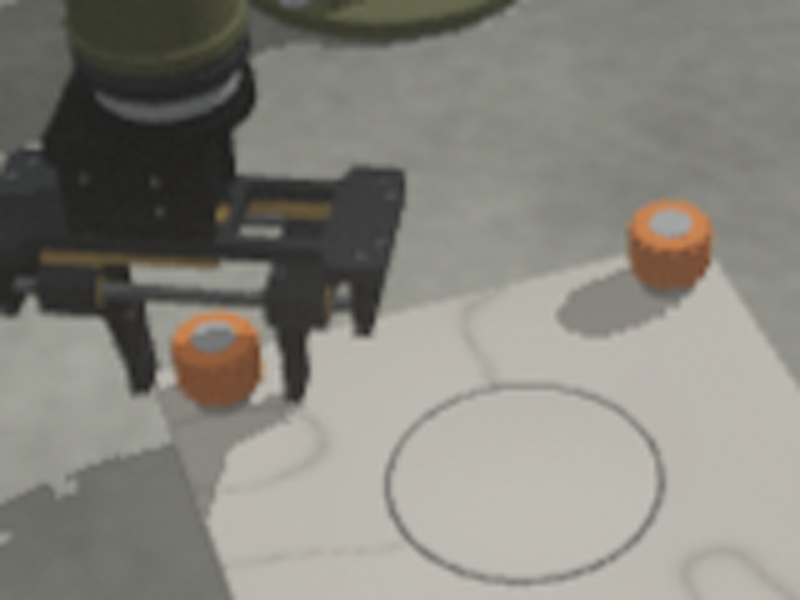

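The knob (crop x 173–262) sits centred between the fingers (155 and 283). I'll close gently.

Request:
{"fn": "step_arm", "kwargs": {
  "increments": [
    {"claw":0.3,"tx":0,"ty":0,"tz":0,"spin":0},
    {"claw":0.3,"tx":0,"ty":0,"tz":0,"spin":0},
    {"claw":0.3,"tx":0,"ty":0,"tz":0,"spin":0},
    {"claw":0.3,"tx":0,"ty":0,"tz":0,"spin":0},
    {"claw":0.3,"tx":0,"ty":0,"tz":0,"spin":0},
    {"claw":0.3,"tx":0,"ty":0,"tz":0,"spin":0}
  ],
  "force": 6
}}

```text
time: 3.53
position: [0.4639, -0.1439, 0.2317]
tool_rot: [-0.46, -3.108, 0.0]
ft_force: [-0.4, 1.1, -0.1]
grip_width: 0.452
```

Request:
{"fn": "step_arm", "kwargs": {
  "increments": [
    {"claw":0.3,"tx":0,"ty":0,"tz":0,"spin":0},
    {"claw":0.3,"tx":0,"ty":0,"tz":0,"spin":0},
    {"claw":0.3,"tx":0,"ty":0,"tz":0,"spin":0},
    {"claw":0.3,"tx":0,"ty":0,"tz":0,"spin":0}
  ],
  "force": 12
}}

```text
time: 3.87
position: [0.4639, -0.1439, 0.2317]
tool_rot: [-0.46, -3.108, -0.0]
ft_force: [-0.1, -0.8, -0.4]
grip_width: 0.451
```

```bash
python3 -c "
from h import *
go(.464,-.1438,.068)"
```

```text
t 3.87 g [ 0.4639 -0.1439  0.0682] yaw 163.16 zax [-0.  0. -1.] j [ 0.88  0.19 -0.67  2.02  0.15  0.97  1.4 ]
shift [-0.      0.0001  0.0002] f [-0.06 -0.83 -0.43] m [ 0.109 -0.191 -0.039] w 0.4512598243066332
```

Request:
{"fn": "step_arm", "kwargs": {
  "increments": [
    {"claw":0.3,"tx":0,"ty":0,"tz":0,"spin":4},
    {"claw":0.3,"tx":0,"ty":0,"tz":0,"spin":8},
    {"claw":0.3,"tx":0,"ty":0,"tz":0,"spin":8},
    {"claw":0.3,"tx":0,"ty":0,"tz":0,"spin":8}
  ]
}}

```text
time: 4.2
position: [0.4639, -0.1438, 0.2317]
tool_rot: [-0.673, -3.069, -0.0]
ft_force: [-0.4, 0.5, -0.1]
grip_width: 0.457
```

Request:
{"fn": "step_arm", "kwargs": {
  "increments": [
    {"claw":0.3,"tx":0,"ty":0,"tz":0,"spin":5},
    {"claw":0.3,"tx":0,"ty":0,"tz":0,"spin":5},
    {"claw":0.3,"tx":0,"ty":0,"tz":0,"spin":5}
  ]
}}

```text
time: 4.45
position: [0.4639, -0.1438, 0.2318]
tool_rot: [-0.804, -3.037, -0.0]
ft_force: [0.3, 0.1, 0.7]
grip_width: 0.457
```

Request:
{"fn": "step_arm", "kwargs": {
  "increments": [
    {"claw":0.3,"tx":0,"ty":0,"tz":0,"spin":5},
    {"claw":0.3,"tx":0,"ty":0,"tz":0,"spin":5},
    {"claw":0.3,"tx":0,"ty":0,"tz":0,"spin":5}
  ]
}}

```text
time: 4.7
position: [0.464, -0.1438, 0.2319]
tool_rot: [0.935, 2.999, 0.0]
ft_force: [0.3, 0.6, 1.8]
grip_width: 0.453
```

Request:
{"fn": "step_arm", "kwargs": {
  "increments": [
    {"claw":0.3,"tx":0,"ty":0,"tz":0,"spin":5},
    {"claw":0.3,"tx":0,"ty":0,"tz":0,"spin":5},
    {"claw":0.3,"tx":0,"ty":0,"tz":0,"spin":5}
  ]
}}

```text
time: 4.95
position: [0.464, -0.1438, 0.2319]
tool_rot: [1.065, 2.956, 0.0]
ft_force: [-0.9, 1.6, 2.4]
grip_width: 0.452
```

```bash
python3 -c "
from h import *
go(.464,-.1438,.068)"
```

```text
t 4.95 g [ 0.464  -0.1438  0.0684] yaw 140.38 zax [ 1.e-04  0.e+00 -1.e+00] j [ 0.83  0.19 -0.63  2.02  0.13  0.97  1.02]
shift [-0.     -0.      0.0004] f [-0.86  1.63  2.45] m [ 0.343 -0.014 -0.118] w 0.4523788677525513
```

```bash
cat >> h.py <<'E'
def feel(n=6):
    F=[];M=[]
    for _ in range(n):
        imaging.get_image("top");s=get_state();F.append(s["ft_force"]);M.append(s["torque"])
    print("t",round(s["time"],2),"F",np.mean(F,0).round(2),"+-",(np.std(F,0)/n**.5).round(2),"M",np.mean(M,0).round(3),"yaw",np.degrees(np.arctan2(*Ro.from_rotvec(s["tool_rot"]).as_matrix()[1::-1,0])).round(2),"z",s["position"][2].round(5))
E
python3 -c "
from h import *
feel()"
```

```text
t 5.25 F [-0.4   1.98  3.42] +- [0.15 0.16 0.17] M [ 0.416 -0.029 -0.009] yaw 140.25 z 0.23184
```

Request:
{"fn": "step_arm", "kwargs": {
  "increments": [
    {"claw":0.3,"tx":0,"ty":0,"tz":0,"spin":4},
    {"claw":0.3,"tx":0,"ty":0,"tz":0,"spin":4}
  ]
}}

```text
time: 5.42
position: [0.4641, -0.1437, 0.2319]
tool_rot: [1.174, 2.914, 0.0]
ft_force: [-0.5, 1.6, 4.1]
grip_width: 0.456
```

```bash
python3 -c "
from h import *
feel()"
```

```text
t 5.72 F [-0.78  2.05  4.87] +- [0.07 0.12 0.06] M [ 0.559  0.009 -0.081] yaw 136.22 z 0.23185
```

Request:
{"fn": "step_arm", "kwargs": {
  "increments": [
    {"claw":0.3,"tx":0,"ty":0,"tz":0,"spin":2},
    {"claw":0.3,"tx":0,"ty":0,"tz":0,"spin":2}
  ]
}}

```text
time: 5.88
position: [0.4641, -0.1437, 0.2319]
tool_rot: [1.223, 2.894, -0.0]
ft_force: [-1.4, 2.9, 5.1]
grip_width: 0.455
```

```bash
python3 -c "
from h import *
feel()"
```

```text
t 6.18 F [-0.74  2.67  5.45] +- [0.26 0.13 0.15] M [0.594 0.035 0.006] yaw 134.23 z 0.23191
```

Request:
{"fn": "step_arm", "kwargs": {
  "increments": [
    {"claw":1,"tx":0,"ty":0,"tz":0,"spin":0},
    {"claw":1,"tx":0,"ty":0,"tz":0,"spin":0},
    {"claw":1,"tx":0,"ty":0,"tz":0,"spin":0},
    {"claw":1,"tx":0,"ty":0,"tz":0,"spin":0},
    {"claw":1,"tx":0,"ty":0,"tz":-0.005,"spin":0},
    {"claw":1,"tx":0,"ty":0,"tz":-0.025,"spin":0},
    {"claw":1,"tx":0,"ty":0,"tz":-0.05,"spin":0},
    {"claw":1,"tx":0,"ty":0,"tz":-0.07,"spin":0}
  ]
}}

```text
time: 6.85
position: [0.4639, -0.1439, 0.3031]
tool_rot: [1.223, 2.894, -0.0]
ft_force: [0.3, -0.5, -0.2]
grip_width: 0.956
```

Request:
{"fn": "step_arm", "kwargs": {
  "increments": [
    {"claw":1,"tx":0.02,"ty":0.014,"tz":0,"spin":0},
    {"claw":1,"tx":0.05,"ty":0.035,"tz":0,"spin":0},
    {"claw":1,"tx":0.08,"ty":0.056,"tz":0,"spin":0},
    {"claw":1,"tx":0.11,"ty":0.077,"tz":0,"spin":0},
    {"claw":1,"tx":0.14,"ty":0.098,"tz":0,"spin":0},
    {"claw":1,"tx":0.17,"ty":0.118,"tz":0,"spin":0},
    {"claw":1,"tx":0.197,"ty":0.137,"tz":0,"spin":0},
    {"claw":1,"tx":0.197,"ty":0.137,"tz":0,"spin":0}
  ]
}}

```text
time: 7.52
position: [0.4235, 0.0994, 0.3025]
tool_rot: [1.209, 2.899, 0.003]
ft_force: [-0.0, 0.0, -0.1]
grip_width: 0.999
```

```bash
python3 -c "
from h import *
go(.4259,.0929,.068)
import cv2
a=imaging.get_image('scene');b=a[110:230,180:340];cv2.imwrite('pics/s3.png',cv2.resize(b,(800,600),interpolation=cv2.INTER_CUBIC))"
```

```text
t 7.52 g [0.4237 0.0996 0.139 ] yaw 134.71 zax [ 0.0012  0.0016 -1.    ] j [ 0.62 -0.04 -0.88  2.06 -0.04  1.11  0.54]
shift [-0.0063 -0.0033  0.0709] f [-0.04  0.04 -0.11] m [ 0.027 -0.149  0.059] w 0.9988128700516646
```

View pics/s3.png

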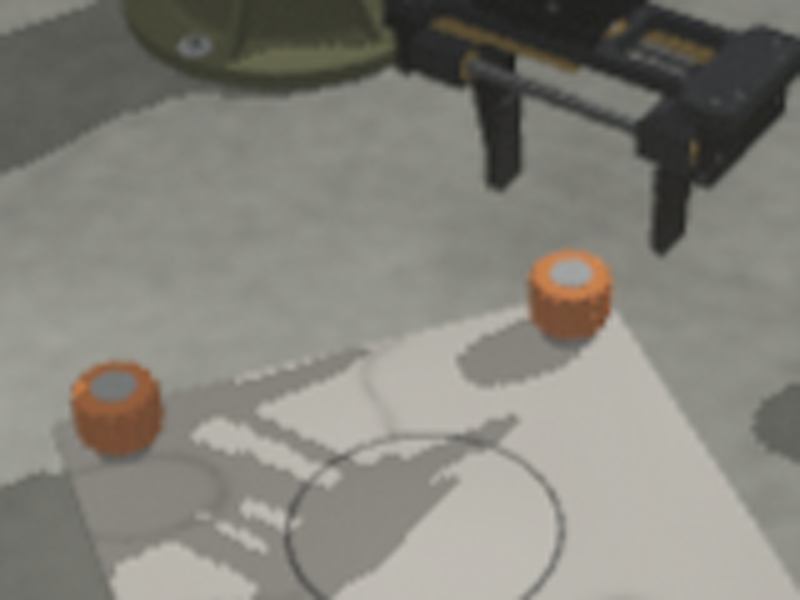

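Left knob top is at crop (571,272), unchanged, with the open jaws above it. I'll settle, then descend.

Request:
{"fn": "step_arm", "kwargs": {
  "increments": [
    {"claw":1,"tx":0,"ty":0,"tz":0.01,"spin":0},
    {"claw":1,"tx":0,"ty":0,"tz":0.02,"spin":0},
    {"claw":1,"tx":0,"ty":0,"tz":0.02,"spin":0}
  ]
}}

```text
time: 7.82
position: [0.4241, 0.0912, 0.2793]
tool_rot: [-1.225, -2.889, 0.003]
ft_force: [-0.7, 0.2, 0.5]
grip_width: 1.003
```

```bash
python3 -c "
from h import *
go(.4259,.0929,.068)"
```

```text
t 7.82 g [0.4234 0.0912 0.1158] yaw 134.04 zax [-4.2e-03 -2.0e-04 -1.0e+00] j [ 0.62 -0.   -0.88  2.09 -0.    1.06  0.51]
shift [-0.0006  0.0031  0.0478] f [-0.68  0.2   0.49] m [ 0.017 -0.044 -0.008] w 1.002811352878316
```

Request:
{"fn": "step_arm", "kwargs": {
  "increments": [
    {"claw":1,"tx":0,"ty":0,"tz":0.01,"spin":0},
    {"claw":1,"tx":0,"ty":0,"tz":0.022,"spin":0},
    {"claw":1,"tx":0,"ty":0,"tz":0.034,"spin":0},
    {"claw":1,"tx":0,"ty":0,"tz":0.044,"spin":0},
    {"claw":1,"tx":0,"ty":0,"tz":0.05,"spin":0},
    {"claw":1,"tx":0,"ty":0,"tz":0.05,"spin":0},
    {"claw":1,"tx":0,"ty":0,"tz":0.05,"spin":0},
    {"claw":1,"tx":0,"ty":0,"tz":0.05,"spin":0}
  ]
}}

```text
time: 8.48
position: [0.4253, 0.0929, 0.2321]
tool_rot: [1.223, 2.893, 0.001]
ft_force: [0.7, 1.0, 0.6]
grip_width: 0.994
```

```bash
python3 -c "
from h import *
go(.4259,.0929,.068)"
```

```text
t 8.48 g [0.4254 0.0929 0.0686] yaw 134.16 zax [ 7.e-04  1.e-04 -1.e+00] j [ 0.59  0.09 -0.89  2.13  0.09  0.96  0.43]
shift [-0.0004  0.0004  0.0006] f [0.68 1.01 0.62] m [ 0.075 -0.095 -0.   ] w 0.9943792662509462
```

Request:
{"fn": "step_arm", "kwargs": {
  "increments": [
    {"claw":0.3,"tx":0,"ty":0,"tz":0,"spin":0},
    {"claw":0.3,"tx":0,"ty":0,"tz":0,"spin":0},
    {"claw":0.3,"tx":0,"ty":0,"tz":0,"spin":0},
    {"claw":0.3,"tx":0,"ty":0,"tz":0,"spin":0},
    {"claw":0.3,"tx":0,"ty":0,"tz":0,"spin":0},
    {"claw":0.3,"tx":0,"ty":0,"tz":0,"spin":0},
    {"claw":0.3,"tx":0,"ty":0,"tz":0,"spin":0},
    {"claw":0.3,"tx":0,"ty":0,"tz":0,"spin":0}
  ],
  "force": 6
}}

```text
time: 9.15
position: [0.4249, 0.0929, 0.2317]
tool_rot: [1.223, 2.894, -0.0]
ft_force: [-0.3, -0.5, -1.2]
grip_width: 0.482
```

Request:
{"fn": "step_arm", "kwargs": {
  "increments": [
    {"claw":0.3,"tx":0,"ty":0,"tz":0,"spin":0},
    {"claw":0.3,"tx":0,"ty":0,"tz":0,"spin":0},
    {"claw":0.3,"tx":0,"ty":0,"tz":0,"spin":0}
  ],
  "force": 12
}}

```text
time: 9.4
position: [0.4252, 0.0931, 0.2319]
tool_rot: [1.223, 2.893, 0.001]
ft_force: [1.5, 1.6, -0.6]
grip_width: 0.458
```

```bash
python3 -c "
from h import *
feel()"
```

```text
t 9.7 F [ 1.89  2.43 -0.6 ] +- [0.06 0.12 0.24] M [ 0.462 -0.563 -0.018] yaw 134.18 z 0.2319
```

Request:
{"fn": "step_arm", "kwargs": {
  "increments": [
    {"claw":0.3,"tx":0,"ty":0,"tz":0,"spin":4},
    {"claw":0.3,"tx":0,"ty":0,"tz":0,"spin":8},
    {"claw":0.3,"tx":0,"ty":0,"tz":0,"spin":8}
  ]
}}

```text
time: 9.95
position: [0.4252, 0.0931, 0.2319]
tool_rot: [1.424, 2.799, 0.001]
ft_force: [2.1, 2.8, 0.0]
grip_width: 0.455
```

```bash
python3 -c "
from h import *
feel(3)"
```

```text
t 10.1 F [ 2.91  3.09 -0.78] +- [0.14 0.14 0.7 ] M [ 0.666 -0.757 -0.139] yaw 126.26 z 0.23192
```

Request:
{"fn": "step_arm", "kwargs": {
  "increments": [
    {"claw":0.3,"tx":0,"ty":0,"tz":0,"spin":6},
    {"claw":0.3,"tx":0,"ty":0,"tz":0,"spin":6}
  ]
}}

```text
time: 10.27
position: [0.4252, 0.0931, 0.2319]
tool_rot: [1.568, 2.721, 0.002]
ft_force: [3.0, 3.7, -1.0]
grip_width: 0.457
```

```bash
python3 -c "
from h import *
feel(3)"
```

```text
t 10.42 F [ 3.58  3.25 -1.15] +- [0.1  0.05 0.25] M [ 0.791 -0.874 -0.098] yaw 120.38 z 0.23193
```

Request:
{"fn": "step_arm", "kwargs": {
  "increments": [
    {"claw":0.3,"tx":0,"ty":0,"tz":0,"spin":6},
    {"claw":0.3,"tx":0,"ty":0,"tz":0,"spin":6}
  ]
}}

```text
time: 10.58
position: [0.4253, 0.0932, 0.2319]
tool_rot: [1.707, 2.637, 0.002]
ft_force: [3.6, 4.7, -0.9]
grip_width: 0.455
```

```bash
python3 -c "
from h import *
feel(3)"
```

```text
t 10.73 F [ 3.49  3.67 -1.14] +- [0.14 0.18 0.07] M [ 0.791 -0.882 -0.098] yaw 114.37 z 0.23193
```

Request:
{"fn": "step_arm", "kwargs": {
  "increments": [
    {"claw":0.3,"tx":0.0002,"ty":0.0005,"tz":0,"spin":6},
    {"claw":0.3,"tx":0.0002,"ty":0.0005,"tz":0,"spin":6}
  ]
}}

```text
time: 10.9
position: [0.4254, 0.0933, 0.2318]
tool_rot: [1.842, 2.545, 0.0]
ft_force: [3.1, 2.5, 0.3]
grip_width: 0.454
```

```bash
python3 -c "
from h import *
feel(3)"
```

```text
t 11.05 F [ 3.33  3.5  -0.6 ] +- [0.21 0.29 0.32] M [ 0.647 -0.79  -0.103] yaw 108.38 z 0.23181
```

Request:
{"fn": "step_arm", "kwargs": {
  "increments": [
    {"claw":0.3,"tx":0,"ty":0,"tz":0,"spin":6},
    {"claw":0.3,"tx":0,"ty":0,"tz":0,"spin":6}
  ]
}}

```text
time: 11.22
position: [0.4254, 0.0933, 0.2318]
tool_rot: [1.973, 2.444, 0.001]
ft_force: [3.7, 3.7, -0.3]
grip_width: 0.452
```

```bash
python3 -c "
from h import *
feel(3)"
```

```text
t 11.37 F [ 3.69  3.52 -1.06] +- [0.18 0.07 0.47] M [ 0.718 -0.897 -0.054] yaw 102.37 z 0.23182
```

Request:
{"fn": "step_arm", "kwargs": {
  "increments": [
    {"claw":0.3,"tx":0,"ty":0,"tz":0,"spin":6},
    {"claw":0.3,"tx":0,"ty":0,"tz":0,"spin":6}
  ]
}}

```text
time: 11.53
position: [0.4255, 0.0933, 0.2318]
tool_rot: [2.1, 2.336, 0.001]
ft_force: [4.2, 3.0, -0.8]
grip_width: 0.452
```

```bash
python3 -c "
from h import *
feel(3)"
```

```text
t 11.68 F [ 3.47  2.8  -0.71] +- [0.26 0.33 0.18] M [ 0.711 -0.898 -0.106] yaw 96.32 z 0.2318
```

Request:
{"fn": "step_arm", "kwargs": {
  "increments": [
    {"claw":0.3,"tx":0.0003,"ty":0.0005,"tz":0,"spin":6},
    {"claw":0.3,"tx":0.0003,"ty":0.0005,"tz":0,"spin":6}
  ]
}}

```text
time: 11.85
position: [0.4257, 0.0935, 0.2317]
tool_rot: [-2.219, -2.224, 0.001]
ft_force: [1.7, 3.3, 0.5]
grip_width: 0.456
```

```bash
python3 -c "
from h import *
feel(3)"
```

```text
t 12.0 F [ 2.77  2.31 -0.18] +- [0.27 0.37 0.21] M [ 0.493 -0.658 -0.084] yaw 90.35 z 0.23169
```

Request:
{"fn": "step_arm", "kwargs": {
  "increments": [
    {"claw":0.3,"tx":0,"ty":0,"tz":0,"spin":6},
    {"claw":0.3,"tx":0,"ty":0,"tz":0,"spin":6}
  ]
}}

```text
time: 12.17
position: [0.4257, 0.0935, 0.2317]
tool_rot: [2.332, 2.105, -0.001]
ft_force: [3.0, 2.7, 0.9]
grip_width: 0.454
```

```bash
python3 -c "
from h import *
feel(3)"
```

```text
t 12.32 F [ 2.93  2.18 -0.04] +- [0.34 0.36 0.04] M [ 0.401 -0.687 -0.059] yaw 84.35 z 0.23171
```

Request:
{"fn": "step_arm", "kwargs": {
  "increments": [
    {"claw":0.3,"tx":0,"ty":0,"tz":0,"spin":6},
    {"claw":0.3,"tx":0,"ty":0,"tz":0,"spin":6}
  ]
}}

```text
time: 12.48
position: [0.4257, 0.0934, 0.2317]
tool_rot: [2.439, 1.98, -0.0]
ft_force: [2.0, 0.8, 0.3]
grip_width: 0.455
```

```bash
python3 -c "
from h import *
feel(3)"
```

```text
t 12.63 F [2.66 1.56 0.1 ] +- [0.31 0.12 0.38] M [ 0.326 -0.678 -0.044] yaw 78.36 z 0.23168
```

Request:
{"fn": "step_arm", "kwargs": {
  "increments": [
    {"claw":0.3,"tx":0,"ty":0,"tz":0,"spin":6},
    {"claw":0.3,"tx":0,"ty":0,"tz":0,"spin":6}
  ]
}}

```text
time: 12.8
position: [0.4258, 0.0934, 0.2317]
tool_rot: [2.539, 1.85, -0.0]
ft_force: [2.9, 1.3, -0.0]
grip_width: 0.457
```

```bash
python3 -c "
from h import *
feel(4)"
```

```text
t 13.0 F [ 3.17  0.84 -0.03] +- [0.28 0.11 0.12] M [ 0.176 -0.723 -0.068] yaw 72.32 z 0.2317
```

Request:
{"fn": "step_arm", "kwargs": {
  "increments": [
    {"claw":0.3,"tx":0,"ty":0,"tz":0,"spin":6},
    {"claw":0.3,"tx":0,"ty":0,"tz":0,"spin":6}
  ]
}}

```text
time: 13.17
position: [0.4258, 0.0934, 0.2318]
tool_rot: [2.633, 1.714, -0.0]
ft_force: [3.3, 0.5, 0.2]
grip_width: 0.457
```

```bash
python3 -c "
from h import *
feel(4)"
```

```text
t 13.37 F [2.99 0.4  0.85] +- [0.33 0.13 0.09] M [ 0.089 -0.682 -0.064] yaw 66.3 z 0.23176
```

Request:
{"fn": "step_arm", "kwargs": {
  "increments": [
    {"claw":0.3,"tx":0,"ty":0,"tz":0,"spin":4},
    {"claw":0.3,"tx":0,"ty":0,"tz":0,"spin":4}
  ]
}}

```text
time: 13.53
position: [0.4259, 0.0935, 0.2318]
tool_rot: [2.69, 1.622, -0.0]
ft_force: [3.0, -0.6, 1.9]
grip_width: 0.456
```

```bash
python3 -c "
from h import *
feel(5)"
```

```text
t 13.78 F [2.8  0.15 1.83] +- [0.34 0.29 0.22] M [-0.056 -0.653 -0.085] yaw 62.24 z 0.2318
```

Request:
{"fn": "step_arm", "kwargs": {
  "increments": [
    {"claw":0.3,"tx":0,"ty":0,"tz":0,"spin":4},
    {"claw":0.3,"tx":0,"ty":0,"tz":0,"spin":4}
  ]
}}

```text
time: 13.95
position: [0.4259, 0.0935, 0.2319]
tool_rot: [2.746, 1.526, -0.0]
ft_force: [3.0, -0.9, 2.9]
grip_width: 0.455
```

```bash
python3 -c "
from h import *
feel(5)"
```

```text
t 14.2 F [ 2.77 -1.24  3.27] +- [0.27 0.2  0.17] M [-0.24  -0.65  -0.081] yaw 58.23 z 0.23181
```

Request:
{"fn": "step_arm", "kwargs": {
  "increments": [
    {"claw":0.3,"tx":0,"ty":0,"tz":0,"spin":5},
    {"claw":0.3,"tx":0,"ty":0,"tz":0,"spin":5}
  ]
}}

```text
time: 14.37
position: [0.4259, 0.0935, 0.2319]
tool_rot: [2.81, 1.404, -0.0]
ft_force: [2.1, -1.9, 4.7]
grip_width: 0.453
```

```bash
python3 -c "
from h import *
feel(5)"
```

```text
t 14.62 F [ 2.23 -2.23  5.02] +- [0.14 0.17 0.31] M [-0.403 -0.635 -0.096] yaw 53.24 z 0.23185
```

Request:
{"fn": "step_arm", "kwargs": {
  "increments": [
    {"claw":1,"tx":0,"ty":0,"tz":0,"spin":0},
    {"claw":1,"tx":0,"ty":0,"tz":0,"spin":0},
    {"claw":1,"tx":0,"ty":0,"tz":0,"spin":0},
    {"claw":1,"tx":0,"ty":0,"tz":0,"spin":0},
    {"claw":1,"tx":0,"ty":0,"tz":0,"spin":0},
    {"claw":1,"tx":0,"ty":0,"tz":-0.01,"spin":0},
    {"claw":1,"tx":0,"ty":0,"tz":-0.03,"spin":0},
    {"claw":1,"tx":0,"ty":0,"tz":-0.05,"spin":0}
  ]
}}

```text
time: 15.28
position: [0.4252, 0.0938, 0.2822]
tool_rot: [-2.808, -1.406, 0.003]
ft_force: [0.4, -0.3, 0.3]
grip_width: 0.951
```

```bash
python3 -c "
from h import *
go(.464,-.1440,.068); feel(3)"
```

```text
t 15.28 g [0.4248 0.0939 0.1187] yaw 53.21 zax [-2.3e-03  6.0e-04 -1.0e+00] j [ 0.52 -0.01 -0.79  2.08 -0.01  1.07 -0.9 ]
shift [-0.167   0.1739  0.0505] f [ 0.36 -0.34  0.31] m [-0.043 -0.138  0.001] w 0.950668221210237
t 15.43 F [ 0.9  -0.07  0.8 ] +- [0.5  0.35 0.68] M [ 0.03  -0.142  0.008] yaw 53.16 z 0.28349
```

Request:
{"fn": "step_arm", "kwargs": {
  "increments": [
    {"claw":1,"tx":-0.01,"ty":0.01,"tz":-0.02,"spin":0},
    {"claw":1,"tx":-0.03,"ty":0.03,"tz":-0.041,"spin":0},
    {"claw":1,"tx":-0.055,"ty":0.055,"tz":-0.041,"spin":0},
    {"claw":1,"tx":-0.08,"ty":0.08,"tz":-0.041,"spin":0},
    {"claw":1,"tx":-0.105,"ty":0.105,"tz":-0.041,"spin":0},
    {"claw":1,"tx":-0.13,"ty":0.13,"tz":-0.041,"spin":0},
    {"claw":1,"tx":-0.155,"ty":0.155,"tz":-0.041,"spin":0},
    {"claw":1,"tx":-0.179,"ty":0.178,"tz":-0.041,"spin":0}
  ]
}}

```text
time: 16.1
position: [0.4605, -0.1583, 0.3219]
tool_rot: [-2.809, -1.405, 0.002]
ft_force: [1.1, 0.4, 1.1]
grip_width: 0.997
```

Request:
{"fn": "step_arm", "kwargs": {
  "increments": [
    {"claw":1,"tx":-0.028,"ty":0.021,"tz":0,"spin":0},
    {"claw":1,"tx":-0.056,"ty":0.042,"tz":0,"spin":0},
    {"claw":1,"tx":-0.084,"ty":0.063,"tz":0,"spin":0},
    {"claw":1,"tx":-0.112,"ty":0.084,"tz":0,"spin":0},
    {"claw":1,"tx":-0.135,"ty":0.101,"tz":0,"spin":0},
    {"claw":1,"tx":-0.155,"ty":0.116,"tz":0,"spin":0},
    {"claw":1,"tx":-0.17,"ty":0.128,"tz":0,"spin":0},
    {"claw":1,"tx":-0.17,"ty":0.128,"tz":0,"spin":0}
  ]
}}

```text
time: 16.77
position: [0.4596, -0.3739, 0.3212]
tool_rot: [-2.813, -1.397, 0.003]
ft_force: [0.5, -0.0, -0.5]
grip_width: 0.998
```

Request:
{"fn": "step_arm", "kwargs": {
  "increments": [
    {"claw":1,"tx":0,"ty":0,"tz":0,"spin":0},
    {"claw":1,"tx":0,"ty":0,"tz":0,"spin":0},
    {"claw":1,"tx":0,"ty":0,"tz":0,"spin":0},
    {"claw":1,"tx":0,"ty":0,"tz":0,"spin":0}
  ]
}}

```text
time: 17.1
position: [0.4619, -0.3677, 0.3227]
tool_rot: [-2.808, -1.409, -0.0]
ft_force: [-0.6, -0.6, 0.2]
grip_width: 1.003
```

```bash
python3 -c "
from h import *
go(.460,-.3685,.066)
import cv2
a=imaging.get_image('scene');b=a[140:290,60:260];cv2.imwrite('pics/s4.png',cv2.resize(b,(800,600),interpolation=cv2.INTER_CUBIC))"
```

```text
t 17.1 g [ 0.4619 -0.3677  0.1592] yaw 53.29 zax [-2.e-04  4.e-04 -1.e+00] j [ 0.93  0.27 -0.36  1.7   0.1   1.19 -0.09]
shift [-0.0018 -0.001   0.0932] f [-0.61 -0.55  0.16] m [-0.024 -0.046  0.028] w 1.003366458600789
```

View pics/s4.png

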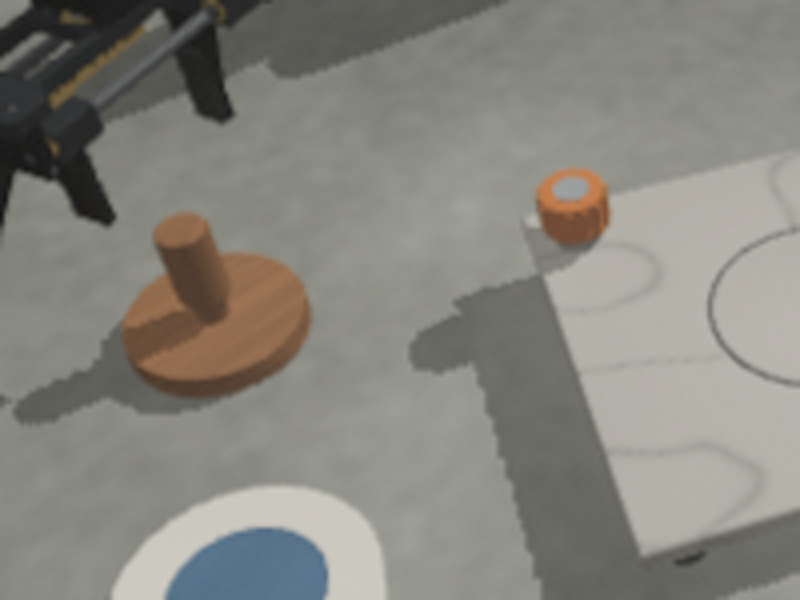

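The handle top (crop 183,232) stands below and between the open jaws, and the right knob is unchanged. I'll descend and grip.

Request:
{"fn": "step_arm", "kwargs": {
  "increments": [
    {"claw":1,"tx":-0.001,"ty":-0.001,"tz":0.02,"spin":0},
    {"claw":1,"tx":-0.002,"ty":-0.001,"tz":0.045,"spin":0},
    {"claw":1,"tx":-0.002,"ty":-0.001,"tz":0.07,"spin":0},
    {"claw":1,"tx":-0.002,"ty":-0.001,"tz":0.085,"spin":0},
    {"claw":1,"tx":-0.002,"ty":-0.001,"tz":0.093,"spin":0},
    {"claw":1,"tx":-0.002,"ty":-0.001,"tz":0.093,"spin":0},
    {"claw":1,"tx":-0.002,"ty":-0.001,"tz":0.093,"spin":0}
  ],
  "force": 8
}}

```text
time: 17.73
position: [0.4598, -0.37, 0.2302]
tool_rot: [2.809, 1.406, 0.0]
ft_force: [-0.0, -0.1, 0.7]
grip_width: 1.002
```

Request:
{"fn": "step_arm", "kwargs": {
  "increments": [
    {"claw":0.1,"tx":0,"ty":0,"tz":0,"spin":0},
    {"claw":0.1,"tx":0,"ty":0,"tz":0,"spin":0},
    {"claw":0.1,"tx":0,"ty":0,"tz":0,"spin":0},
    {"claw":0.1,"tx":0,"ty":0,"tz":0,"spin":0},
    {"claw":0.1,"tx":0,"ty":0,"tz":0,"spin":0},
    {"claw":0.1,"tx":0,"ty":0,"tz":0,"spin":0},
    {"claw":0.1,"tx":0,"ty":0,"tz":0,"spin":0},
    {"claw":0.1,"tx":0,"ty":0,"tz":0,"spin":0}
  ]
}}

```text
time: 18.4
position: [0.4595, -0.3702, 0.2298]
tool_rot: [2.809, 1.406, -0.0]
ft_force: [0.5, -0.5, -0.3]
grip_width: 0.478
```

Request:
{"fn": "step_arm", "kwargs": {
  "increments": [
    {"claw":0.1,"tx":0,"ty":0,"tz":0,"spin":0},
    {"claw":0.1,"tx":0,"ty":0,"tz":0,"spin":0},
    {"claw":0.1,"tx":0,"ty":0,"tz":0,"spin":0},
    {"claw":0.1,"tx":0,"ty":0,"tz":0,"spin":0}
  ],
  "force": 25
}}

```text
time: 18.73
position: [0.4595, -0.3703, 0.2297]
tool_rot: [2.809, 1.406, 0.0]
ft_force: [0.6, 0.1, -1.7]
grip_width: 0.364
```

```bash
python3 -c "
from h import *
go(.460,-.3685,.066)"
```

```text
t 18.73 g [ 0.4596 -0.3703  0.0662] yaw 53.16 zax [ 2.e-04 -3.e-04 -1.e+00] j [ 0.92  0.36 -0.34  1.78  0.14  1.02 -0.12]
shift [ 0.0017 -0.0007  0.0002] f [ 0.6   0.06 -1.69] m [-0.15  -0.213  0.037] w 0.3641283789609718
```

Request:
{"fn": "step_arm", "kwargs": {
  "increments": [
    {"claw":0.1,"tx":0,"ty":0,"tz":-0.01,"spin":0},
    {"claw":0.1,"tx":0,"ty":0,"tz":-0.03,"spin":0},
    {"claw":0.1,"tx":0,"ty":0,"tz":-0.05,"spin":0},
    {"claw":0.1,"tx":0,"ty":0,"tz":-0.07,"spin":0},
    {"claw":0.1,"tx":0,"ty":0,"tz":-0.09,"spin":0},
    {"claw":0.1,"tx":0,"ty":0,"tz":-0.11,"spin":0},
    {"claw":0.1,"tx":0,"ty":0,"tz":-0.12,"spin":0},
    {"claw":0.1,"tx":0,"ty":0,"tz":-0.12,"spin":0}
  ]
}}

```text
time: 19.4
position: [0.4601, -0.3704, 0.3527]
tool_rot: [2.806, 1.404, 0.003]
ft_force: [0.7, -0.1, -2.1]
grip_width: 0.363
```

Request:
{"fn": "step_arm", "kwargs": {
  "increments": [
    {"claw":0.1,"tx":0.01,"ty":-0.004,"tz":0,"spin":0},
    {"claw":0.1,"tx":0.03,"ty":-0.012,"tz":0,"spin":0},
    {"claw":0.1,"tx":0.055,"ty":-0.022,"tz":0,"spin":0},
    {"claw":0.1,"tx":0.08,"ty":-0.033,"tz":0,"spin":0},
    {"claw":0.1,"tx":0.105,"ty":-0.043,"tz":0,"spin":0},
    {"claw":0.1,"tx":0.13,"ty":-0.053,"tz":0,"spin":0},
    {"claw":0.1,"tx":0.155,"ty":-0.063,"tz":0,"spin":0},
    {"claw":0.1,"tx":0.18,"ty":-0.074,"tz":0,"spin":0}
  ]
}}

```text
time: 20.07
position: [0.5077, -0.1794, 0.3477]
tool_rot: [-2.807, -1.405, 0.003]
ft_force: [0.6, -0.9, -2.0]
grip_width: 0.365
```

Request:
{"fn": "step_arm", "kwargs": {
  "increments": [
    {"claw":0.1,"tx":0.028,"ty":-0.011,"tz":0,"spin":0},
    {"claw":0.1,"tx":0.055,"ty":-0.022,"tz":0,"spin":0},
    {"claw":0.1,"tx":0.08,"ty":-0.033,"tz":0,"spin":0},
    {"claw":0.1,"tx":0.105,"ty":-0.043,"tz":0,"spin":0},
    {"claw":0.1,"tx":0.13,"ty":-0.053,"tz":0,"spin":0},
    {"claw":0.1,"tx":0.15,"ty":-0.061,"tz":0,"spin":0},
    {"claw":0.1,"tx":0.16,"ty":-0.066,"tz":0,"spin":0},
    {"claw":0.1,"tx":0.166,"ty":-0.068,"tz":0,"spin":0}
  ]
}}

```text
time: 20.73
position: [0.5525, -0.0054, 0.3483]
tool_rot: [-2.805, -1.41, 0.003]
ft_force: [0.1, 0.0, -3.1]
grip_width: 0.361
```

Request:
{"fn": "step_arm", "kwargs": {
  "increments": [
    {"claw":0.1,"tx":0,"ty":0,"tz":0,"spin":0},
    {"claw":0.1,"tx":0,"ty":0,"tz":0,"spin":0},
    {"claw":0.1,"tx":0,"ty":0,"tz":0,"spin":0},
    {"claw":0.1,"tx":0,"ty":0,"tz":0,"spin":0},
    {"claw":0.1,"tx":0,"ty":0,"tz":0,"spin":0},
    {"claw":0.1,"tx":0,"ty":0,"tz":0,"spin":0}
  ]
}}

```text
time: 21.23
position: [0.5532, -0.009, 0.3497]
tool_rot: [2.81, 1.404, -0.0]
ft_force: [0.5, 0.1, -2.9]
grip_width: 0.363
```

```bash
python3 -c "
from h import *
go(.5536,-.0085,.1105)
import cv2
a=imaging.get_image('scene');b=a[90:270,140:380];cv2.imwrite('pics/s5.png',cv2.resize(b,(800,600),interpolation=cv2.INTER_CUBIC))"
```

```text
t 21.23 g [ 0.5531 -0.009   0.1862] yaw 53.08 zax [-1.e-04 -4.e-04 -1.e+00] j [ 0.52  0.2  -0.61  1.75  0.12  1.23 -0.77]
shift [0.0007 0.     0.0757] f [ 0.47  0.14 -2.89] m [-0.076 -0.046  0.017] w 0.36296996288246813
```

View pics/s5.png

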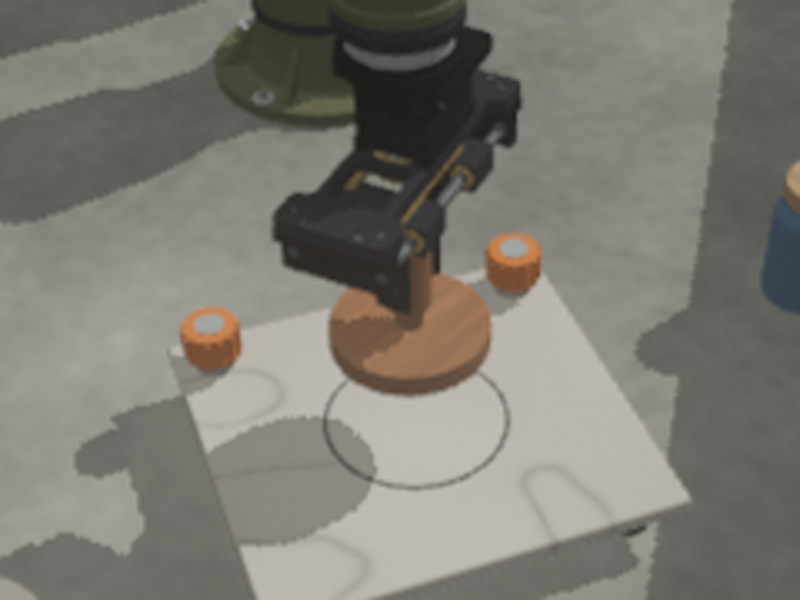

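The flattener hangs upright over the ring, whose centre at crop (416,420) shows the slab hasn't moved. I'll lower it.

Request:
{"fn": "step_arm", "kwargs": {
  "increments": [
    {"claw":0.1,"tx":0,"ty":0,"tz":0.015,"spin":0},
    {"claw":0.1,"tx":0,"ty":0,"tz":0.035,"spin":0},
    {"claw":0.1,"tx":0,"ty":0,"tz":0.055,"spin":0},
    {"claw":0.1,"tx":0,"ty":0,"tz":0.066,"spin":0},
    {"claw":0.1,"tx":0,"ty":0,"tz":0.071,"spin":0},
    {"claw":0.1,"tx":0,"ty":0,"tz":0.072,"spin":0},
    {"claw":0.1,"tx":0,"ty":0,"tz":0.072,"spin":0},
    {"claw":0.1,"tx":0,"ty":0,"tz":0.072,"spin":0}
  ]
}}

```text
time: 21.95
position: [0.5538, -0.008, 0.2789]
tool_rot: [2.809, 1.405, 0.003]
ft_force: [0.6, 0.3, -2.4]
grip_width: 0.359
```

```bash
python3 -c "
from h import *
feel(4)"
```

```text
t 22.15 F [ 0.15 -0.22 -2.55] +- [0.18 0.2  0.28] M [-0.056 -0.064 -0.002] yaw 53.17 z 0.27857
```

Request:
{"fn": "step_arm", "kwargs": {
  "increments": [
    {"claw":0.1,"tx":0,"ty":0,"tz":0.001,"spin":0},
    {"claw":0.1,"tx":0,"ty":0,"tz":0.0015,"spin":0},
    {"claw":0.1,"tx":0,"ty":0,"tz":0.0015,"spin":0}
  ]
}}

```text
time: 22.4
position: [0.5532, -0.0081, 0.2762]
tool_rot: [2.809, 1.406, -0.0]
ft_force: [0.6, -0.2, -2.1]
grip_width: 0.36
```

```bash
python3 -c "
from h import *
feel(4)"
```

```text
t 22.6 F [-0.05  0.15 -2.19] +- [0.11 0.25 0.26] M [-0.026 -0.065 -0.012] yaw 53.17 z 0.27621
```

Request:
{"fn": "step_arm", "kwargs": {
  "increments": [
    {"claw":0.1,"tx":0,"ty":0,"tz":0.0005,"spin":0},
    {"claw":0.1,"tx":0,"ty":0,"tz":0.001,"spin":0},
    {"claw":0.1,"tx":0,"ty":0,"tz":0.001,"spin":0}
  ]
}}

```text
time: 22.85
position: [0.5532, -0.0081, 0.2751]
tool_rot: [-2.809, -1.406, 0.0]
ft_force: [-0.8, -0.2, -2.0]
grip_width: 0.362
```

```bash
python3 -c "
from h import *
feel(4)"
```

```text
t 23.05 F [-0.49 -0.23 -2.55] +- [0.24 0.26 0.06] M [-0.009 -0.063 -0.005] yaw 53.17 z 0.27521
```

Request:
{"fn": "step_arm", "kwargs": {
  "increments": [
    {"claw":0.1,"tx":0,"ty":0,"tz":0.0005,"spin":0},
    {"claw":0.1,"tx":0,"ty":0,"tz":0.001,"spin":0},
    {"claw":0.1,"tx":0,"ty":0,"tz":0.001,"spin":0}
  ]
}}

```text
time: 23.3
position: [0.5532, -0.0081, 0.2741]
tool_rot: [2.809, 1.406, -0.0]
ft_force: [0.1, -0.7, -1.7]
grip_width: 0.36
```

```bash
python3 -c "
from h import *
feel(4)"
```

```text
t 23.5 F [ 0.21  0.15 -2.2 ] +- [0.39 0.21 0.15] M [-0.052 -0.033  0.019] yaw 53.17 z 0.2742
```

Request:
{"fn": "step_arm", "kwargs": {
  "increments": [
    {"claw":0.1,"tx":0,"ty":0,"tz":0.0005,"spin":0},
    {"claw":0.1,"tx":0,"ty":0,"tz":0.0005,"spin":0}
  ]
}}

```text
time: 23.67
position: [0.5533, -0.0081, 0.274]
tool_rot: [2.809, 1.406, 0.0]
ft_force: [-1.8, 0.5, 0.0]
grip_width: 0.361
```

```bash
python3 -c "
from h import *
feel(4)"
```

```text
t 23.87 F [-0.74 -0.41  0.  ] +- [0.16 0.23 0.09] M [0.004 0.174 0.01 ] yaw 53.16 z 0.27394
```

Touching now (−2.4 → 0 N, so the slab carries its weight). I'll release, lift and look.

Request:
{"fn": "step_arm", "kwargs": {
  "increments": [
    {"claw":1,"tx":0,"ty":0,"tz":0,"spin":0},
    {"claw":1,"tx":0,"ty":0,"tz":0,"spin":0},
    {"claw":1,"tx":0,"ty":0,"tz":0,"spin":0},
    {"claw":1,"tx":0,"ty":0,"tz":0,"spin":0},
    {"claw":1,"tx":0,"ty":0,"tz":0,"spin":0},
    {"claw":1,"tx":0,"ty":0,"tz":-0.01,"spin":0},
    {"claw":1,"tx":0,"ty":0,"tz":-0.035,"spin":0},
    {"claw":1,"tx":0,"ty":0,"tz":-0.06,"spin":0}
  ]
}}

```text
time: 24.53
position: [0.5528, -0.0081, 0.3341]
tool_rot: [-2.808, -1.406, 0.003]
ft_force: [0.4, 0.9, -0.5]
grip_width: 0.885
```

Request:
{"fn": "step_arm", "kwargs": {
  "increments": [
    {"claw":1,"tx":0,"ty":0,"tz":-0.03,"spin":0},
    {"claw":1,"tx":-0.02,"ty":0.02,"tz":-0.05,"spin":0},
    {"claw":1,"tx":-0.045,"ty":0.04,"tz":-0.05,"spin":0},
    {"claw":1,"tx":-0.07,"ty":0.06,"tz":-0.05,"spin":0},
    {"claw":1,"tx":-0.095,"ty":0.08,"tz":-0.05,"spin":0},
    {"claw":1,"tx":-0.12,"ty":0.1,"tz":-0.05,"spin":0},
    {"claw":1,"tx":-0.145,"ty":0.12,"tz":-0.05,"spin":0},
    {"claw":1,"tx":-0.17,"ty":0.135,"tz":-0.05,"spin":0}
  ]
}}

```text
time: 25.2
position: [0.5594, -0.2271, 0.3847]
tool_rot: [2.809, 1.405, 0.001]
ft_force: [0.2, -0.6, -0.4]
grip_width: 0.998
```

Request:
{"fn": "step_arm", "kwargs": {
  "increments": [
    {"claw":1,"tx":-0.025,"ty":0.02,"tz":0,"spin":0},
    {"claw":1,"tx":-0.05,"ty":0.04,"tz":0,"spin":0},
    {"claw":1,"tx":-0.075,"ty":0.06,"tz":0,"spin":0},
    {"claw":1,"tx":-0.095,"ty":0.075,"tz":0,"spin":0},
    {"claw":1,"tx":-0.11,"ty":0.085,"tz":0,"spin":0},
    {"claw":1,"tx":-0.12,"ty":0.095,"tz":0,"spin":0},
    {"claw":1,"tx":-0.12,"ty":0.095,"tz":0,"spin":0},
    {"claw":1,"tx":-0.12,"ty":0.095,"tz":0,"spin":0}
  ]
}}

```text
time: 25.87
position: [0.5635, -0.378, 0.3838]
tool_rot: [-2.809, -1.405, -0.001]
ft_force: [-0.0, 0.9, 0.5]
grip_width: 1.0
```

```bash
python3 -c "
from h import *
feel(3)
import cv2
t=imaging.get_image('top');s=imaging.get_image('scene')
cv2.imwrite('pics/f.png',np.hstack([cv2.resize(t[160:285,235:365],None,fx=3,fy=3,interpolation=cv2.INTER_CUBIC),cv2.resize(s[135:285,180:345],None,fx=2.4,fy=2.5,interpolation=cv2.INTER_CUBIC)]))"
```

```text
t 26.02 F [ 0.34  0.32 -0.07] +- [0.27 0.02 0.11] M [-0.026 -0.064  0.008] yaw 53.33 z 0.38419
```

View pics/f.png

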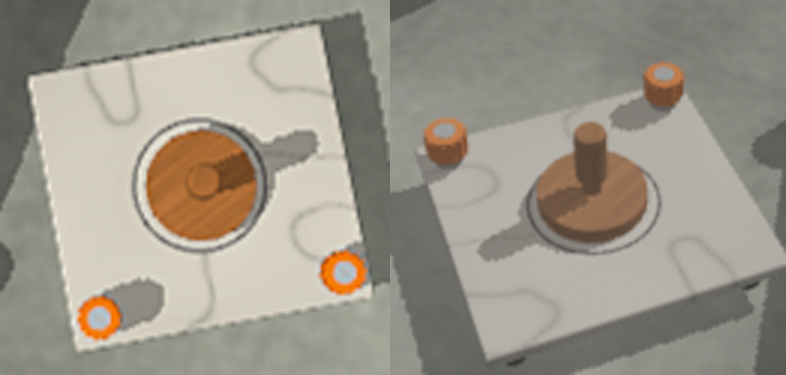

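The flattener stands upright in the ring: in the left panel the disc centre is about (202,184) and the ring centre (200,185). The slab and knobs are where they started.

```bash
python3 -c "
from bench import workorder
print(workorder.close_job())"
```

```text
the job is handed in; nothing more can be done
None
```

I turned both hand screws down by feel, set the flattener upright on the ring, let go, and handed the job in at about 26 s of the 72 s.

- **Screws:** The right screw went about 0.27–0.29 rad past its touch, with a 5.5 N lift on the held knob. The left went about 0.25 rad past, with 5.0 N. A simple spring model of the feet puts about 3 N on each screw foot and about 5 N on the front middle foot. These loads are inferred from the held-knob forces and were not measured after release.
- **Side load:** While I turned the left screw, the wrist felt up to about 5 N sideways from a slight off-centre grip. I eased it by shifting the grip slightly.
- **Last checks:** The final pictures show the flattener upright, within a millimetre or two of the ring's centre, and the slab and knobs at the same pixels as at the start. The wrist force read near zero with the gripper clear. I did not look again at the salt jar, saucers, clip and mug at the end, but nothing I did came near them.

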